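# Chuck a grinding stone in the foot-ring grinder

## Robot

A 6-joint arm with a two-finger parallel gripper is mounted at the origin on the work surface. World frame = base frame: x ahead of the robot, y to its left, z up, the work surface at z = 0. Lengths are in m, angles in rad, forces in N, time in s.
With the tool pointing down it reaches from about 0.275 to 0.875 m from the base axis. Payload 12.5 kg.
Tool frame: the origin (TCP) lies on the centre line of the jaws, within the pads' length; the fingertips stand r.finger_overhang ahead of it and the grasp point (between the pads) lies 3 mm ahead of it (r.finger_overhang is the distance from the TCP to the fingertips, in m); z points along the fingers, y is the direction in which the jaws open and shut (so a half turn about z gives the same grasp; the last joint's range is limited). The gripper opens to 85 mm and grips with 20 to 120 N. Pads are 22 mm wide; open, the fingers measure 114 mm over their backs; the gripper's body (76 mm by 85 mm) begins 54 mm behind the grasp point. The pads swing forward as they close: fully open they stand 13 mm farther back than shut.
Start: joints at [1.238, 0.351, 1.652, -0, 1.139, -0.085], TCP at [0.135, 0.533, 0.253] pointing down, gripper open.
Joint ranges: [-2.75, 2.75], [-0.79, 2.1], [0.01, 2.65], [-1.57, 4.71], [0.07, 3.14], [-2.87, 2.87]. Speed limits (rad/s): [2.22, 2.22, 2.79, 3.14, 3.14, 3.14].

## Interface

Orientations are given as a unit quaternion [x, y, z, w].
In Python, from cell import r, optics gives the robot as it stands. The module is installed in compiled form; this text tells all that it offers. Calls block until the motion is done:
- r.move_to(position, orientation): joint-space move of the TCP to a pose.
- r.move_linear(position, rot=None, vel=0.15): straight line of the TCP; rot=None keeps the orientation; vel is the mean speed in m/s.
- r.set_joints(angles): joint-space move.
- r.set_gripper(opening, squeeze=None): opening from 0.0 (shut) to 1.0 (fully open); squeeze is the grip in N (None keeps the last); returns when the fingers have stopped.
- r.sleep(seconds).
- r.inverse_kinematics(position, orientation): joint angles nearest the present ones, or None.
- optics.get_image(name): name is "side" or "top"; returns a dict with "pixels" (480x640x3 uint8, red, green, blue), "depth" (480x640 float32, m along the optical axis (not along the pixel's ray), 0 where there is no reading), "fx", "fy", "cx", "cy" (pixels), "camera_from_world" (4x4, takes a point from world to camera coordinates). Camera axes: x right, y down, z forward; pixel columns grow to the right and rows downward; lengths in m; the calibration is good to about 2 mm. A picture is of the moment at which its call begins.
A pose or a line that the arm cannot do raises r.PlanningError and nothing moves.
- r.hand_in(): hands the job in, once; it reports no verdict.
Readings, each from a call of its own:
- r.current_t(): time.
- r.current_q(): joint angles.
- r.current_qvel(): joint speeds.
- r.current_effort(): joint torques, N m.
- r.current_tool_pos(): TCP position.
- r.current_ee_rot(): TCP orientation.
- r.current_contact_force(): force on the tool from outside, world axes, zero at the start.
- r.current_torque(): the same for the moment, N m.
- r.current_opening(): opening from 0.0 (shut) to 1.0 (fully open).
Only numpy, scipy, OpenCV 4.12 (cv2) and the standard library are available. Lean on these libraries where they do the work, as an engineer would, in place of code of your own. Each camera call takes 0.05 s, during which the arm holds its last target.

## Task

Take the cylindrical grinding stone from the wooden rack, set its shank upright into the open collet of the foot-ring grinder and seat it fully down on the stop inside, gently. Then turn the hexagonal collet nut clockwise (seen from above) until you feel it tighten and the collet grips the shank firmly, but do not overtighten it; leave the other two stones and everything else on the bench where they are.

Things in the scene. Friction and masses are not known exactly. Their poses are not given: they have to be found in the camera images.
- stone_head (a point): centre of the wanted stone's head: a plain upright cylinder of pale grinding stone, 22 mm diameter, 26 mm tall (13 mm above and below this point). z up along the axis. It starts in one of the rack's holes, head centre about 59 mm over the table. When home, the head's underside is only 7 to 12 mm above the nut: hold the head by its upper half to keep the fingers off the nut
- stone_tip (a point): centre of the lower end of the stone's steel shank: 8 mm diameter, 36 mm long below the head, its end rounded to a half ball; z up along the shank
- stone: the same stone with its shank (62 mm long in all, 50 g); origin at the lower end of the shank, 49 mm below the head's centre, z up along the shank
- rack: fixed wooden block 46 x 200 x 30 mm (x, y, z), origin at the centre of its underside; three blind holes 9 mm wide, 20 mm deep in its top along its y axis at -70, 0 and +70 mm hold the three stones in any order, heads 16 mm above the block
- grinder: the fixed upright grinding spindle: grey motor box 150 x 150 mm, 60 mm tall, with a vertical steel neck of 31 mm diameter and the collet and nut on top (108 mm over the table); origin at the centre of its underside, z up along the spindle's axis
- collet: the collet inside the nut, with three jaws: origin at the centre of its mouth, flush with the nut's top, z up. The mouth is a cone 18 mm wide, narrowing over 5 mm to a 9.4 mm bore that guides the shank; inside it is smooth and oiled. The jaws stand back inside and close on the shank, straightening it, as the nut is turned. A good grip is 24 to 100 N between shank and collet, summed over the jaws; more is overtight
- stop: the depth stop inside the collet's bore on which the shank's lower end must rest; origin at the centre of its top face, on the axis. It is set 24 to 29 mm below the mouth, differently each time, and does not move when pushed; more than 25 N of push on it is ramming
- nut_top (a point): centre of the top face of the hexagonal steel nut: 36 mm across flats, 41.6 mm across corners, 18 mm tall, top 108 mm over the table, 30 mm of free height beneath it round the neck. z up; x points to the middle of a flat. It turns about z, clockwise seen from above to tighten, and does not rise or sink. It starts part-turned; nut tells how it feels
- cone_point: bystander: like the wanted stone but with a cone-shaped head (22 mm at its underside, tapering upward), in the rack; origin at the shank's lower end
- ball_point: bystander: like the wanted stone but with a ball-shaped head of 22 mm, in the rack; origin at the shank's lower end
- brush_mug: bystander: blue mug 68 mm wide, 85 mm tall, full of paint brushes that stand up to 190 mm; origin under its centre
- glaze_bowl: bystander: white bowl 100 mm wide, 45 mm tall; origin under its centre
- tea_cup: bystander: blue cup 72 mm wide, 50 mm tall; origin under its centre
- spanner: bystander: steel spanner 150 mm long lying flat; origin under its middle
- plate_stack: bystander: stack of white plates 150 mm wide, 78 mm tall; origin under its centre
- nut: the same nut, origin at its underside. 0.75 to 1.4 rad of easy turning (0.1 N m steady friction either way) are left before the jaws meet the shank; then the load climbs, slowly at first, soon by 0.4 to 0.5 N m per rad. 0.08 to 0.17 N m over the easy turning (some 0.3 to 0.5 rad past first touch) is a firm grip; over 0.21 is overtight. Let go, it springs back a little and holds
Not all that is in view belongs to the job. Leave any blue or purple look-alike of the stone alone.

How it is judged:
On the way:
1. the shank stands in the collet with its lower end on the stop (horizontal distance between stone_tip and stop below 0.004 m and z of stone_tip in the frame of stop below 0.0015 m and angle between stone's own z axis and vertical below 0.15 rad), for 0.2 s.
At the end, for the whole second after the job is handed in: The cylindrical stone stands upright (within 0.06 rad) in the collet, its shank's lower end within 2 mm of the stop and 3 mm of the axis, at rest, and the collet's jaws grip the shank with more than 24 N in all (horizontal distance between stone_tip and stop below 0.003 m and z of stone_tip in the frame of stop below 0.002 m and angle between stone's own z axis and vertical below 0.06 rad and contact force between stone and collet above 24 N and linear speed of stone below 0.01 m/s); the robot touches nothing.
It fails at once if the shank is rammed or dropped on the stop (over 25 N on it) (contact force between stone and stop above 25 N).
It fails at once if the collet is overtightened (over 100 N in all on the shank) (contact force between stone and collet above 100 N).
It fails at once if a bystander is moved by more than 30 mm (distance of any of cone_point, ball_point, brush_mug, glaze_bowl, tea_cup, spanner, plate_stack from where it was at the start of the episode above 0.03 m).
It also fails if it takes over 72 s, if anything falls off the work surface, if the arm or the gripper's body presses on something with over 40 N, if the wrist force passes 120 N, or if a joint passes its speed limit or range.

## Working session

There is one attempt and no reset: what is moved stays moved. The work goes in short steps, each a Python script; the robot and the scene stay as the last script left them, time stands still between calls to the robot, and variables do not carry over. Pictures are saved under pics/ and viewed, and the job is handed in when it is done.

```bash
mkdir -p pics; python3 - <<'E'
from cell import r, optics
import cv2,numpy as np
for n in("side","top"):
    d=optics.get_image(n); cv2.imwrite(f"pics/{n}0.png",d["pixels"][:,:,::-1]); np.savez(f"{n}0.npz",**d)
    T=d["camera_from_world"]; print(n,d["fx"],d["cx"],d["cy"],np.round(T,3).tolist(), "cam pos",-T[:3,:3].T@T[:3,3])
print(r.current_t(),r.finger_overhang,r.current_ee_rot(),r.current_opening(),r.current_contact_force())
E
```

```text
side 476.15021057821093 320.6436584915434 233.48353367580438 [[-0.902, -0.43, -0.024, 0.566], [-0.207, 0.482, -0.851, 0.179], [0.378, -0.763, -0.524, 0.852], [0.0, 0.0, 0.0, 1.0]] cam pos [0.22613486 0.807332   0.6125964 ]
top 581.938133192505 315.1884533597386 231.60061551172492 [[0.02, -1.0, 0.004, 0.055], [-0.994, -0.02, -0.107, 0.622], [0.107, -0.002, -0.994, 1.163], [0.0, 0.0, 0.0, 1.0]] cam pos [0.49309752 0.06936487 1.2229791 ]
0.1 0.022 [ 1.23552387e-01  9.92337906e-01 -5.25858314e-04 -1.04240439e-04] 0.9989577258067704 [-0.23785041  0.40389306 -0.21674594]
```

View pics/side0.png

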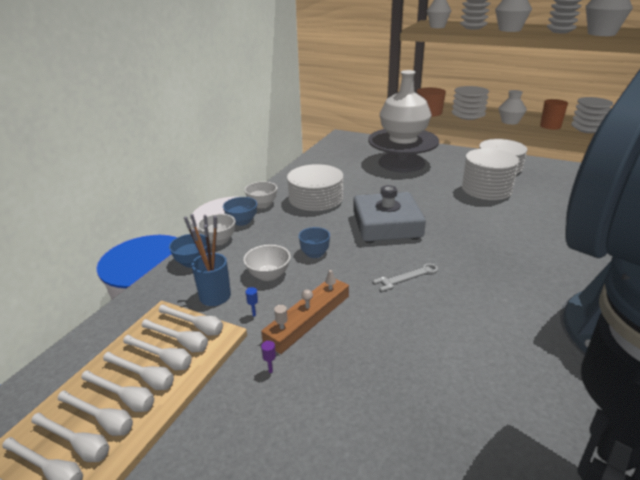

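View pics/top0.png

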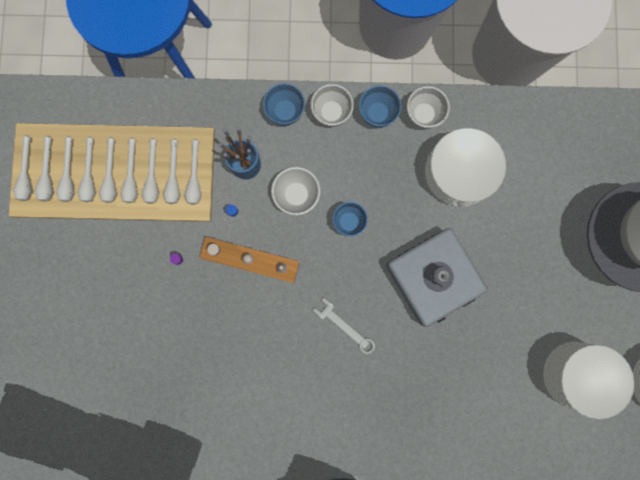

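```bash
python3 - <<'E'
import cv2,numpy as np
s=cv2.imread("pics/side0.png");t=cv2.imread("pics/top0.png")
a=cv2.resize(s[260:360,240:360],(480,400),interpolation=2)
b=cv2.resize(t[225:295,190:310],(480,280),interpolation=2)
c=cv2.resize(t[225:330,385:490],(315,315),interpolation=2)
d=cv2.resize(s[170:250,340:440],(315,252),interpolation=2)
o=np.zeros((690,800,3),np.uint8);o[:400,:480]=a;o[405:685,:480]=b;o[:315,485:]=c;o[320:572,485:]=d
cv2.imwrite("pics/crop0.png",cv2.resize(o,None,fx=.86,fy=.86,interpolation=3))
E
```

```text
(no output)
```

View pics/crop0.png

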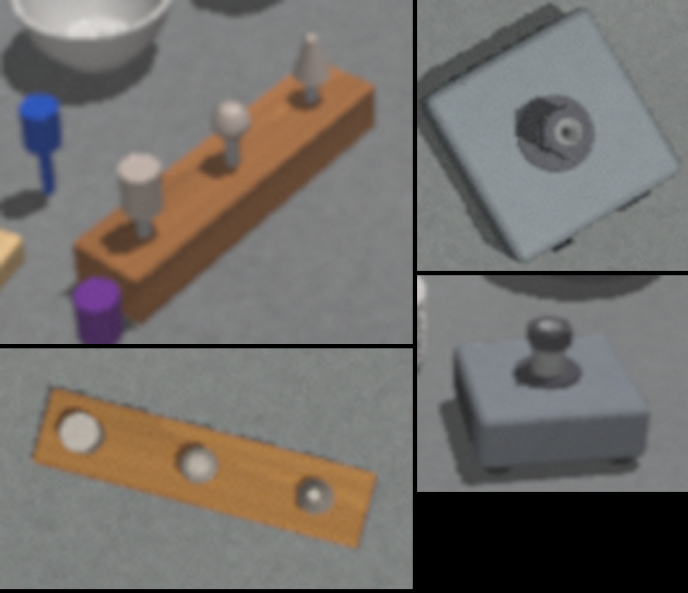

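```bash
cat > h.py <<'E'
import numpy as np,cv2
def ray(d,u,v,z):
    T=d["camera_from_world"];R=T[:3,:3];c=-R.T@T[:3,3]
    w=R.T@np.array([(u-d["cx"])/d["fx"],(v-d["cy"])/d["fy"],1.]); return c+w*(z-c[2])/w[2]
def proj(d,p):
    q=d["camera_from_world"]@np.append(p,1.); return np.array([d["fx"]*q[0]/q[2]+d["cx"],d["fy"]*q[1]/q[2]+d["cy"]])
def world(d):
    T=d["camera_from_world"];R=T[:3,:3];z=d["depth"];v,u=np.mgrid[:480,:640]
    P=np.stack([(u-d["cx"])/d["fx"]*z,(v-d["cy"])/d["fy"]*z,z],-1); return (P-T[:3,3])@R
E
python3 - <<'E'
from h import *
for n in("top","side"):
    d=dict(np.load(n+"0.npz"));W=world(d)
    print(n)
    # regions
    for name,(u0,u1,v0,v1),lo,hi in (("cyl",(200,226,235,262) if n=="top" else (268,296,298,330),.066,.08),("nut",(415,470,245,305) if n=="top" else (365,415,175,215),.1,.12),("box",(380,495,220,330) if n=="top" else (340,440,180,250),.055,.065),("rack",(190,310,225,295) if n=="top" else (255,355,275,355),.026,.034)):
        m=np.zeros((480,640),np.uint8);m[v0:v1,u0:u1]=1
        m&=((W[...,2]>lo)&(W[...,2]<hi)&(d["depth"]>0)).astype(np.uint8)
        v,u=np.nonzero(m)
        if len(u)<5: print(name,"few",len(u));continue
        P=W[m>0]
        rect=cv2.minAreaRect((P[:,:2]*1000).astype(np.float32))
        mi,ma=P[:,:2].min(0),P[:,:2].max(0)
        print(name,len(u),"px",u.mean(),v.mean(),"meanP",P.mean(0).round(4),"mid",((mi+ma)/2).round(4),"rect mm",np.round(rect[0],1),np.round(rect[1],1),round(rect[2],1))
E
```

```text
top
cyl 97 px 213.06185567010309 249.06185567010309 meanP [0.5781 0.2694 0.071 ] mid [0.5783 0.2696] rect mm [578.3 269.6] [20.1 20.5] 0.1
nut 296 px 443.0912162162162 275.51013513513516 meanP [ 0.5336 -0.1789  0.1072] mid [ 0.5337 -0.1786] rect mm [ 533.7 -178.7] [40.2 35.7] 1.9
box 4800 px 437.5572916666667 276.6666666666667 meanP [ 0.533  -0.1784  0.0596] mid [ 0.534  -0.1789] rect mm [ 533.6 -179. ] [148.6 149.5] 31.0
rack 1722 px 250.31242740998837 259.5656213704994 meanP [0.5612 0.1994 0.0297] mid [0.5615 0.2015] rect mm [561.9 201.9] [200.6  46. ] 76.4
side
cyl 114 px 279.9035087719298 309.93859649122805 meanP [0.5731 0.2733 0.0708] mid [0.5738 0.2708] rect mm [574.  271.8] [21.5 21.2] 41.7
nut 128 px 388.515625 189.3359375 meanP [ 0.5294 -0.1751  0.1059] mid [ 0.5307 -0.1776] rect mm [ 529.9 -176.6] [35.6 39.9] 18.8
box 1603 px 387.37055520898315 209.02432938240798 meanP [ 0.5265 -0.1642  0.0595] mid [ 0.5601 -0.1761] rect mm [ 559.9 -203. ] [170.6 226.7] 32.3
rack 1627 px 303.4677320221266 310.1733251382913 meanP [0.5587 0.2132 0.0297] mid [0.607  0.2053] rect mm [619.1 187.6] [202.8 175.2] 76.1
```

```bash
python3 - <<'E'
from h import *
t=cv2.imread("pics/top0.png");s=cv2.imread("pics/side0.png")
def f(i,k):
    i=cv2.resize(i,None,fx=k,fy=k,interpolation=cv2.INTER_CUBIC).astype(float)
    g=np.clip((i-i.min())/(i.max()-i.min())*400,0,255);return g.astype(np.uint8)
cv2.imwrite("pics/nut_t.png",np.hstack([f(t[252:297,417:462],8),f(s[180:212,372:407],11)[:352].copy() if 0 else cv2.resize(f(s[180:212,372:407],11),(400,360))]))
E
```

```text
(no output)
```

View pics/nut_t.png

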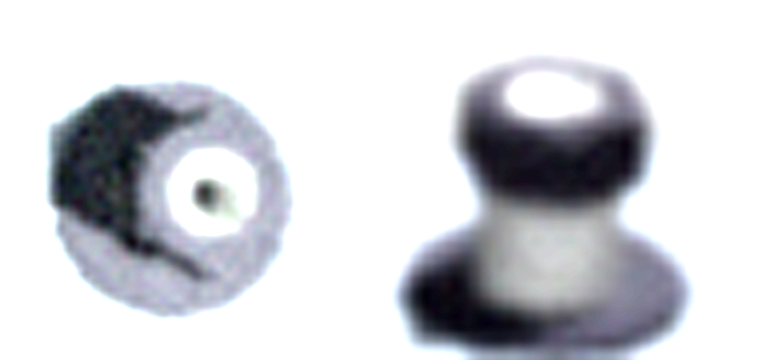

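```bash
cat >> h.py <<'E'
from scipy.spatial.transform import Rotation as Ro
def quat(phi):
    y=np.array([np.cos(phi),np.sin(phi),0]);z=np.array([0,0,-1.]);x=np.cross(y,z)
    return Ro.from_matrix(np.stack([x,y,z],1)).as_quat()
E
python3 - <<'E'
from h import *
from cell import r
for n in("top","side"):
    d=dict(np.load(n+"0.npz"));W=world(d)
    u0,u1,v0,v1=(415,470,245,305) if n=="top" else (365,415,175,215)
    m=np.zeros((480,640),bool);m[v0:v1,u0:u1]=1
    m&=(W[...,2]>.1035)&(W[...,2]<.115)
    v,u=np.nonzero(m);P=np.array([ray(d,a,b,.108)[:2] for a,b in zip(u,v)])*1000
    # sub-pixel tolerant: support width profile and 6th harmonic
    an=np.radians(np.arange(0,180,5));w=[np.ptp(P@[np.cos(a),np.sin(a)]) for a in an]
    w=np.array(w);fold=(w[:12]+w[12:24]+w[24:36])/3
    c=P.mean(0);rel=P-c
    rr=np.hypot(*rel.T);th=np.arctan2(rel[:,1],rel[:,0])
    h=(rr**6*np.exp(6j*th)).sum()  # peaks at corners
    print(n,"centroid",c.round(1),"mid",((P.min(0)+P.max(0))/2).round(1),"corner deg mod60",np.degrees(np.angle(h)/6)%60,"fold",fold.round(1))
d=dict(np.load("top0.npz"));print(ray(d,213.06,249.06,.072))
for p,a in (([.576,.271,.12],-13.6),([.576,.271,.12],166.4)):
    print(a,r.inverse_kinematics(p,quat(np.radians(a))))
for a in range(-180,180,30):
    q=r.inverse_kinematics([.532,-.178,.2],quat(np.radians(a))); print(a,None if q is None else np.round(q,2))
E
```

```text
top centroid [ 533.7 -178.6] mid [ 533.6 -178.5] corner deg mod60 59.89937777172581 fold [40.3 40.2 39.8 39.1 38.1 36.9 35.7 36.8 38.  39.  39.7 40.1]
side centroid [ 529.1 -174.1] mid [ 528.9 -173.4] corner deg mod60 51.264805796035205 fold [41.6 41.5 41.1 40.5 40.1 40.5 40.7 40.9 41.  41.3 41.4 41.5]
[0.57806445 0.26921272 0.072     ]
-13.6 [ 3.66645716e-01  6.56400919e-01  1.51748608e+00 -4.44089210e-16
  9.67705657e-01  6.04010494e-01]
166.4 [ 3.66645716e-01  6.56400919e-01  1.51748608e+00 -4.44089210e-16
  9.67705657e-01 -2.53758216e+00]
-180 [-0.41  0.43  1.68 -0.    1.03  2.74]
-150 [-0.41  0.43  1.68 -0.    1.03  2.21]
-120 [-0.41  0.43  1.68 -0.    1.03  1.69]
-90 [-0.41  0.43  1.68 -0.    1.03  1.16]
-60 [-0.41  0.43  1.68 -0.    1.03  0.64]
-30 [-0.41  0.43  1.68 -0.    1.03  0.12]
0 [-0.41  0.43  1.68 -0.    1.03 -0.41]
30 [-0.41  0.43  1.68 -0.    1.03 -0.93]
60 [-0.41  0.43  1.68 -0.    1.03 -1.45]
90 [-0.41  0.43  1.68 -0.    1.03 -1.98]
120 [-0.41  0.43  1.68 -0.    1.03 -2.5 ]
150 None
```

```bash
python3 - <<'E'
from h import *
from cell import r,optics
ph=np.radians(-13.6)
r.set_gripper(.6,25)
r.move_to([.577,.270,.14],quat(ph))
print(r.current_t(),r.current_tool_pos(),r.current_opening(),r.current_contact_force())
r.move_linear([.577,.270,.074],vel=.1)
print(r.current_t(),r.current_tool_pos(),r.current_contact_force())
for n in("side","top"):
    d=optics.get_image(n);np.savez(n+"1.npz",**d)
    cv2.imwrite(f"pics/{n}1.png",cv2.resize(d["pixels"][220:380,180:400,::-1] if n=="side" else d["pixels"][180:340,110:330,::-1],(790,574),interpolation=2))
E
```

```text
2.4417 [0.57657389 0.27091668 0.14030297] 0.5991645168295437 [-0.298227    1.27266733  0.36729538]
3.25 [0.57734323 0.27015937 0.07453956] [-0.51370754  0.72633577  0.18177813]
```

View pics/side1.png

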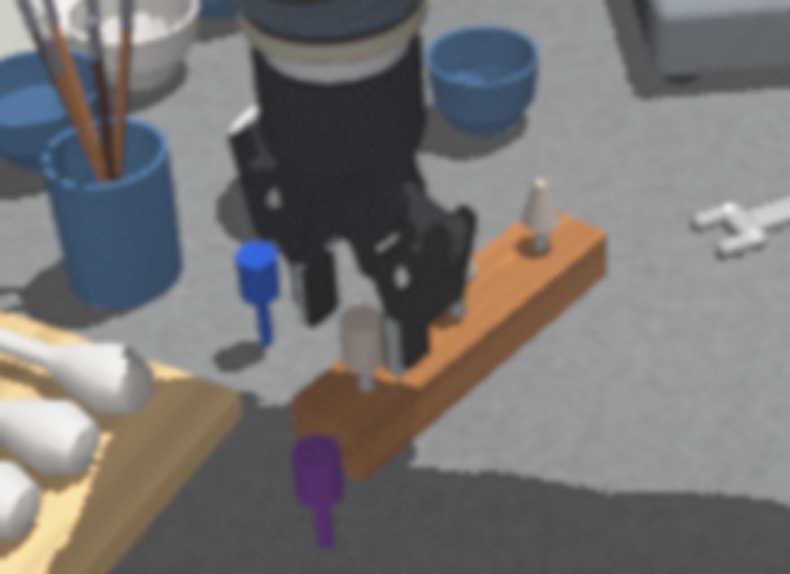

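```bash
python3 - <<'E'
from h import *
from cell import r,optics
ph=np.radians(-13.6)
r.set_gripper(.32,20)
print(r.current_opening(),r.current_contact_force())
r.set_gripper(.2,25)
print(r.current_opening(),r.current_contact_force(),r.current_torque())
r.sleep(.2);print(r.current_contact_force(),r.current_tool_pos())
r.move_linear([.577,.270,.125],vel=.08)
print(r.current_t(),r.current_opening(),r.current_contact_force())
for n in("side","top"):
    d=optics.get_image(n);np.savez(n+"2.npz",**d)
    cv2.imwrite(f"pics/{n}2.png",cv2.resize(d["pixels"][220:380,180:400,::-1] if n=="side" else d["pixels"][180:340,110:330,::-1],(790,574),interpolation=2))
E
```

```text
0.32038985812901144 [-0.12796322 -0.02156304  0.18955969]
0.24835658152386328 [-0.02180038  0.31954544  1.51927643] [-0.01277841  0.03018649 -0.00846909]
[ 0.45860218 -0.64945848  1.31148782] [0.577046   0.2700353  0.07408562]
4.9167 0.2461645901246659 [-1.3738685   0.13987202 -0.20107671]
```

View pics/side2.png

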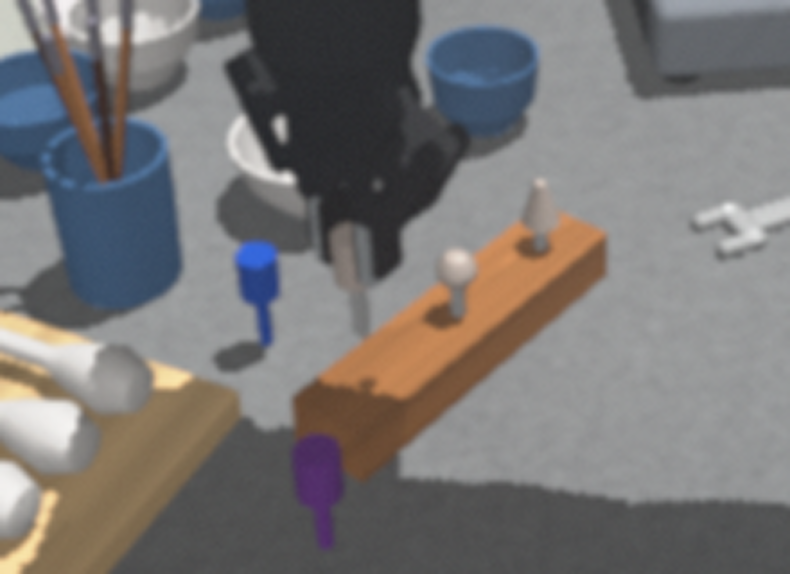

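```bash
python3 - <<'E'
from h import *
from cell import r,optics
ph=np.radians(-13.6)
r.move_linear([.577,.270,.20],vel=.2)
r.move_to([.532,-.177,.20],quat(ph))
r.sleep(.3)
print(r.current_t(),r.current_tool_pos(),r.current_contact_force(),r.current_torque())
for n in("side",):
    d=optics.get_image(n);np.savez(n+"3.npz",**d)
    cv2.imwrite(f"pics/{n}3.png",cv2.resize(d["pixels"][120:240,310:470,::-1],(800,600),interpolation=2))
    print(proj(d,[.532,-.177,.108]),proj(d,[.532,-.177,.136]),proj(d,[.532,-.177,.172]),proj(d,[.532,-.177,.198]))
E
```

```text
7.4917 [ 0.5321663  -0.17659739  0.19996343] [ 0.14977884 -0.50749606 -0.79774913] [-0.01376678 -0.02244382  0.0007704 ]
[387.78140601 188.00524634] [388.3781601  177.24269793] [389.16885168 162.98245798] [389.7570172 152.3748056]
```

View pics/side3.png

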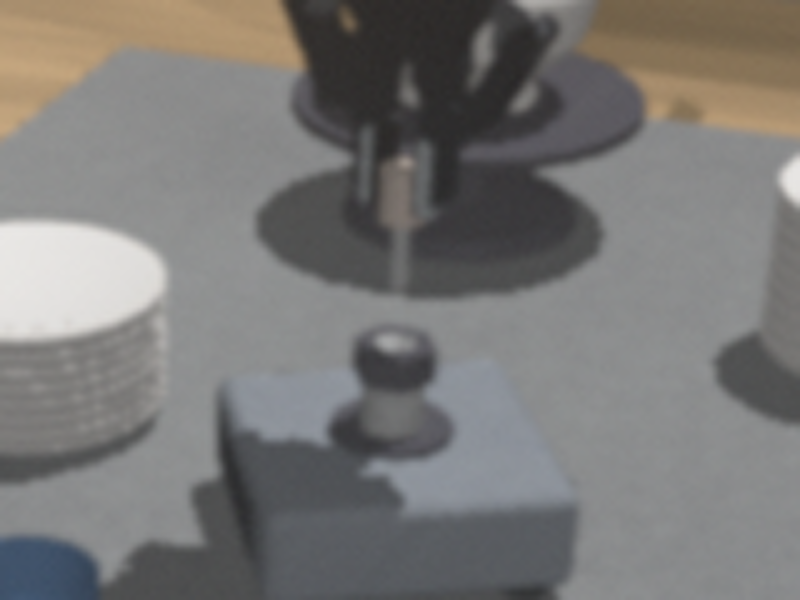

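```bash
python3 - <<'E'
from h import *
d=dict(np.load("side3.npz"));g=d["pixels"].astype(int).sum(2)//3
for v in list(range(154,180,2))+list(range(184,208,2)): print(v,g[v,376:404])
print(np.round(d["depth"][158:182:4,384:396],3))
E
```

```text
154 [ 97  93  86  75  65  70  89  89  68  64  87  97 104 106 108 105  99  98
 101  94  71  51  45  45  47  51  59  60]
156 [ 78  77  79  74  66  71  89  86  67  65  84 100 107 113 114 107  94  97
  99  89  66  50  43  43  47  52  58  61]
158 [ 80  80  78  71  66  77  92  87  65  66  87 101 109 112 114 108  96  98
  99  87  65  48  44  46  49  53  61  60]
160 [ 79  77  70  62  58  66  73  70  60  70  90 103 109 114 114 107  95  97
  99  85  66  54  53  54  56  59  60  61]
162 [ 79  77  69  59  58  58  59  58  63  74  93 104 111 114 115 106  95  95
 100  97  86  76  66  61  60  59  58  59]
164 [ 80  79  75  64  59  58  60  59  62  71  88  99 106 113 114 112 105  97
  89  78  68  63  59  59  58  58  59  59]
166 [ 80  81  80  75  72  65  63  60  59  60  63  70  87 103 107  98  80  68
  61  61  59  59  58  59  59  59  59  60]
168 [ 80  79  79  79  80  79  77  73  69  65  64  69  85 101 105  93  74  64
  63  64  62  63  63  63  63  61  62  62]
170 [ 81  80  80  79  78  79  80  81  79  79  76  79  92 102 105  93  76  67
  66  63  64  63  65  65  67  66  68  68]
172 [ 80  80  80  79  78  79 
[... 1625 characters left out ...]
45 147 147]
204 [ 96  75  68  64  61  66  82  94 101 105 108 110 112 112 109 108 105 102
  99  95  95  92  94 101 121 137 145 146]
206 [ 74  60  58  59  58  62  70  81  92  98 101 106 106 105 104 101  99  96
  95  95  93  93  93  94 111 134 144 147]
[[1.09  1.092 1.084 1.084 1.084 1.081 1.078 1.079 1.075 1.074 1.073 1.072]
 [1.501 1.099 1.089 1.087 1.085 1.084 1.082 1.082 1.081 1.077 1.076 1.08 ]
 [1.492 1.484 1.487 1.479 1.104 1.097 1.092 1.096 1.472 1.478 1.477 1.477]
 [1.489 1.487 1.482 1.485 1.104 1.099 1.101 1.102 1.478 1.476 1.474 1.472]
 [1.463 1.461 1.453 1.456 1.11  1.107 1.103 1.457 1.455 1.455 1.452 1.46 ]
 [1.439 1.433 1.429 1.436 1.437 1.113 1.432 1.431 1.437 1.44  1.437 1.433]]
```

```bash
python3 - <<'E'
from h import *
d=dict(np.load("side3.npz"));g=d["pixels"].astype(int).sum(2)//3
print("col388-391 rows 150-206");
for v in range(150,208): print(v,g[v,387:392],np.round(d["depth"][v,386:393],3))
W=world(d)
for v in range(154,182):
    c=[W[v,u] for u in range(388,391) if 1.06<d["depth"][v,u]<1.13]
    if c: print(v,np.round(np.mean(c,0),4))
E
```

```text
col388-391 rows 150-206
150 [45 50 66 84 91] [1.085 1.089 1.093 1.097 1.404 1.401 1.408]
151 [ 59  70  91 113 117] [1.088 1.092 1.094 1.099 1.4   1.398 1.403]
152 [ 82  92 111 136 140] [1.087 1.09  1.088 1.092 1.085 1.089 1.091]
153 [ 96 100 112 123 125] [1.085 1.083 1.078 1.086 1.081 1.083 1.082]
154 [ 97 104 106 108 105] [1.08  1.077 1.075 1.082 1.082 1.08  1.069]
155 [ 99 105 109 112 105] [1.083 1.081 1.074 1.074 1.072 1.076 1.069]
156 [100 107 113 114 107] [1.085 1.077 1.074 1.079 1.078 1.076 1.07 ]
157 [101 109 113 115 108] [1.088 1.082 1.078 1.076 1.076 1.076 1.074]
158 [101 109 112 114 108] [1.084 1.084 1.084 1.081 1.078 1.079 1.075]
159 [102 110 112 115 109] [1.086 1.083 1.08  1.08  1.082 1.083 1.071]
160 [103 109 114 114 107] [1.091 1.086 1.084 1.08  1.085 1.081 1.079]
161 [104 110 114 116 107] [1.088 1.085 1.085 1.082 1.082 1.083 1.079]
162 [104 111 114 115 106] [1.089 1.087 1.085 1.084 1.082 1.082 1.081]
163 [106 111 114 115 110] [1.092 1.089 1.085 1.084 1.084 1.087 1.083]
164 [ 99 106 113 114 112] [1.096 1.091 1.089 1.088 1.088 1.086 1.082]
165 [ 83  96 108 111 106] [1.48
[... 2983 characters left out ...]
7  0.1971]
156 [ 0.5298 -0.1656  0.1939]
157 [ 0.5293 -0.1644  0.192 ]
158 [ 0.5301 -0.1674  0.1883]
159 [ 0.5295 -0.1659  0.1866]
160 [ 0.5296 -0.1667  0.1838]
161 [ 0.5292 -0.1658  0.1818]
162 [ 0.5289 -0.1653  0.1796]
163 [ 0.5286 -0.1649  0.1773]
164 [ 0.5292 -0.167   0.1739]
165 [ 0.5287 -0.1658  0.172 ]
166 [ 0.5309 -0.1733  0.1662]
167 [ 0.5303 -0.1719  0.1643]
168 [ 0.5298 -0.1708  0.1624]
169 [ 0.5305 -0.1735  0.1587]
170 [ 0.53   -0.1723  0.1567]
171 [ 0.5302 -0.1732  0.1538]
172 [ 0.5305 -0.1748  0.1505]
173 [ 0.5289 -0.1701  0.1503]
174 [ 0.5295 -0.1725  0.1466]
175 [ 0.5295 -0.1729  0.1439]
176 [ 0.5291 -0.1719  0.1419]
177 [ 0.5295 -0.1737  0.1385]
178 [ 0.5294 -0.1739  0.1358]
```

```bash
python3 - <<'E'
from h import *
from cell import r,optics
r.set_gripper(.2,20)
x,y=.532,-.177
r.move_linear([x,y,.176],vel=.1); r.sleep(.1)
f0=np.mean([r.current_contact_force() for _ in range(5)],0);print("f0",f0,r.current_t())
z=.176;n=0
while z>.139:
    z-=.0015 if z>.1515 else .0005
    r.move_linear([x,y,z],vel=.03)
    f=np.array(r.current_contact_force())-f0
    if n%3==0 or np.abs(f).max()>2.5: print(round(z,4),r.current_tool_pos()[2].round(4),f.round(2))
    n+=1
    if f[2]>5 or np.hypot(f[0],f[1])>8: break
print(r.current_t(),r.current_tool_pos(),r.current_torque())
E
```

```text
f0 [ 0.33566719 -0.61279839 -0.78108162] 8.25
0.1745 0.1747 [-0.75  1.15  0.06]
0.17 0.1699 [-0.18  0.64 -0.13]
0.1655 0.1656 [-0.11 -1.63  1.37]
0.164 0.164 [ 1.31 -2.98 -0.55]
0.1625 0.1624 [ 2.26 -3.01 -0.61]
0.161 0.1609 [ 2.28 -2.77  0.13]
0.1595 0.1593 [ 3.04 -4.02 -1.11]
0.158 0.1577 [ 2.23 -3.6  -0.83]
0.1565 0.1562 [ 2.78 -3.87 -1.  ]
0.155 0.1547 [ 2.67 -4.61 -1.17]
0.1535 0.1532 [ 3.54 -4.9  -1.5 ]
0.152 0.1517 [ 4.01 -3.79 -0.99]
0.1505 0.1502 [ 2.83 -5.52 -1.17]
0.15 0.1498 [ 2.57 -4.06 -0.02]
0.1495 0.1493 [ 2.   -4.56 -0.97]
0.149 0.1488 [ 2.61 -4.85  0.53]
0.1485 0.1484 [ 2.72 -4.23  0.35]
0.148 0.1479 [ 3.44 -4.38  0.57]
0.1475 0.1474 [ 2.32 -5.13  0.56]
0.147 0.1469 [ 2.75 -5.38 -0.26]
0.1465 0.1464 [ 3.03 -5.22  0.03]
0.146 0.1459 [ 2.54 -5.12 -0.01]
0.1455 0.1454 [ 2.85 -5.5   0.94]
0.145 0.1449 [ 1.13 -5.63 -0.22]
0.1445 0.1444 [ 3.2  -5.61  1.14]
0.144 0.1441 [ 2.34 -4.97  3.38]
0.1435 0.1439 [ 1.27 -5.07  6.33]
16.0 [ 0.53228129 -0.1773381   0.14392989] [-1.01982493 -0.29968683  0.00380033]
```

```bash
python3 - <<'E'
from h import *
from cell import r,optics
x,y=.532,-.177
f0=np.array([.336,-.613,-.78])
for i in range(4):
    x+=.00022;y-=.00045
    r.move_linear([x,y,.1438],vel=.03)
    f=np.mean([np.array(r.current_contact_force()) for _ in range(3)],0)-f0
    print(i,x,y,f.round(2))
    if np.hypot(f[0],f[1])<1.2: break
print(r.current_t())
d=optics.get_image("side");np.savez("side4.npz",**d)
cv2.imwrite("pics/side4.png",cv2.resize(d["pixels"][130:230,330:450,::-1],(720,600),interpolation=2))
E
```

```text
0 0.53222 -0.17745 [ 1.26 -3.14  6.52]
1 0.53244 -0.1779 [ 0.57 -3.06  7.52]
2 0.53266 -0.17835 [ 0.1  -1.6   7.25]
3 0.53288 -0.17880000000000001 [-0.83 -0.35  9.01]
17.0
```

View pics/side4.png

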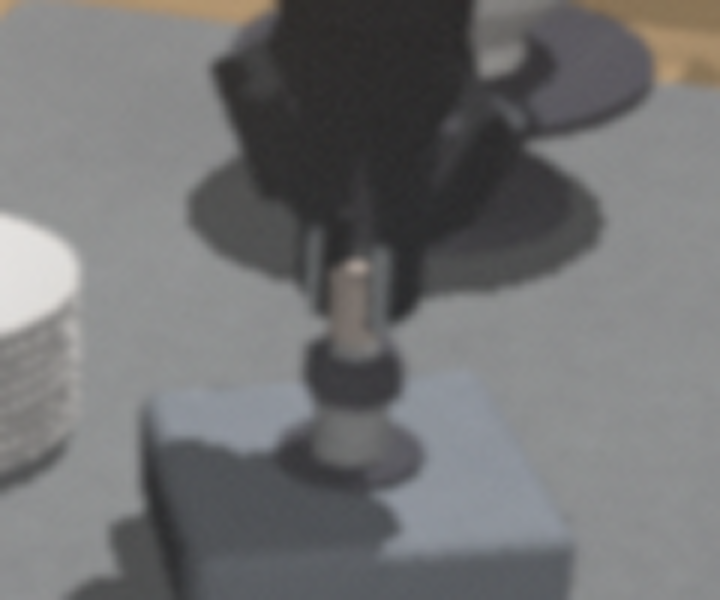

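```bash
python3 - <<'E'
from h import *
from cell import r,optics
x,y=.5329,-.1787
r.move_linear([x,y,.1442],vel=.03)
f0=np.array([.336,-.613,-.78])
print((r.current_contact_force()-f0).round(2))
r.set_gripper(.45,20)
print(r.current_opening(),(r.current_contact_force()-f0).round(2))
r.move_linear([x,y,.21],vel=.15)
r.set_gripper(.78)
r.move_to([x,y,.21],quat(np.pi/2))
print(r.current_t(),r.current_q().round(3),r.current_tool_pos())
d=optics.get_image("side");np.savez("side5.npz",**d)
cv2.imwrite("pics/side5.png",cv2.resize(d["pixels"][130:230,330:450,::-1],(720,600),interpolation=2))
W=world(d)
for v in range(164,190,2): print(v,np.round(d["depth"][v,384:396],3))
E
```

```text
[-1.19 -0.28  5.55]
0.4511888495337877 [-0.02  0.54  0.51]
20.1833 [-0.406  0.42   1.664 -0.     1.057 -1.976] [ 0.53287774 -0.17871551  0.20999433]
164 [1.492 1.502 1.491 1.496 1.483 1.489 1.488 1.491 1.485 1.487 1.487 1.489]
166 [1.493 1.485 1.483 1.478 1.483 1.485 1.476 1.479 1.477 1.477 1.475 1.474]
168 [1.496 1.489 1.479 1.481 1.484 1.475 1.481 1.474 1.473 1.469 1.471 1.474]
170 [1.484 1.484 1.48  1.483 1.488 1.478 1.477 1.476 1.477 1.476 1.468 1.473]
172 [1.471 1.468 1.468 0.    1.471 1.472 1.461 1.469 1.469 1.472 1.471 1.47 ]
174 [1.453 1.119 1.119 1.121 1.119 1.115 1.121 1.12  1.119 1.46  1.457 1.456]
176 [1.116 1.109 1.109 1.11  1.109 1.109 1.109 1.109 1.112 1.109 1.445 1.446]
178 [1.12  1.115 1.112 1.106 1.106 1.113 1.107 1.11  1.111 1.113 1.432 1.431]
180 [1.117 1.116 1.112 1.109 1.109 1.111 1.11  1.112 1.116 1.123 1.421 1.418]
182 [1.122 1.117 1.12  1.115 1.111 1.111 1.115 1.115 1.118 1.121 1.407 1.405]
184 [1.125 1.12  1.119 1.118 1.12  1.113 1.118 1.115 1.121 1.129 1.393 1.392]
186 [1.141 1.12  1.121 1.119 1.12  1.119 1.117 1.12  1.122 1.138 1.137 1.145]
188 [1.13  1.137 1.139 1.129 1.125 1.132 1.144 1.14  1.134 1.132 1.131 1.129]
```

View pics/side5.png

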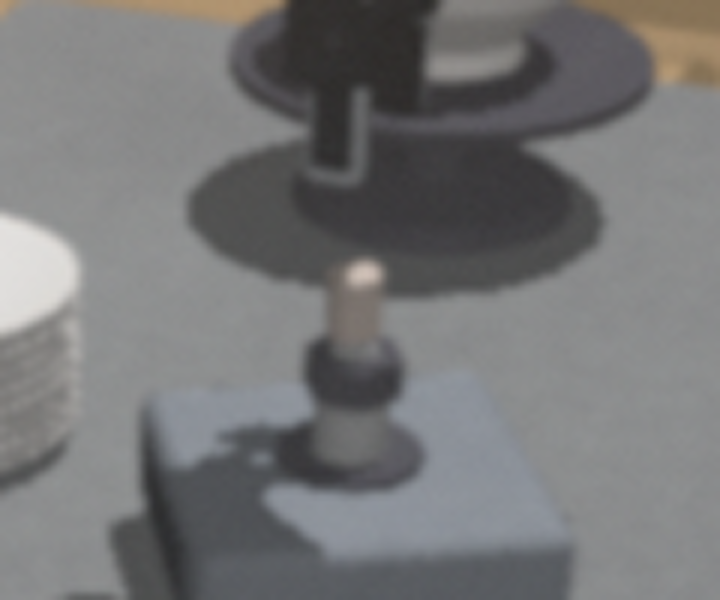

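```bash
python3 - <<'E'
from h import *
from cell import r,optics
x,y=.5329,-.1787
r.move_linear([x,y,.104],vel=.12)
r.sleep(.2)
print(r.current_t(),r.current_contact_force().round(2),r.current_torque().round(3))
r.set_gripper(.52,20)
print(r.current_opening(),r.current_contact_force().round(2),r.current_torque().round(3))
r.set_gripper(.3,30);r.sleep(.2)
print(r.current_t(),r.current_opening(),r.current_contact_force().round(2),r.current_torque().round(3),r.current_effort().round(2),Ro.from_quat(r.current_ee_rot()).as_matrix()[:2,1])
d=optics.get_image("side");np.savez("side6.npz",**d)
cv2.imwrite("pics/side6.png",cv2.resize(d["pixels"][130:230,330:450,::-1],(720,600),interpolation=2))
E
```

```text
21.4667 [-0.01 -0.59 -0.74] [-0.056  0.021 -0.003]
0.5181841433393141 [0.96 0.42 0.45] [-0.003 -0.015  0.001]
22.2333 0.4134506035640101 [-1.78  5.37  6.23] [ 0.858  0.165 -0.004] [-2.540e+00 -5.381e+01 -2.303e+01 -8.000e-01 -7.900e-01  3.000e-02] [-3.20479155e-05  9.99999892e-01]
```

View pics/side6.png

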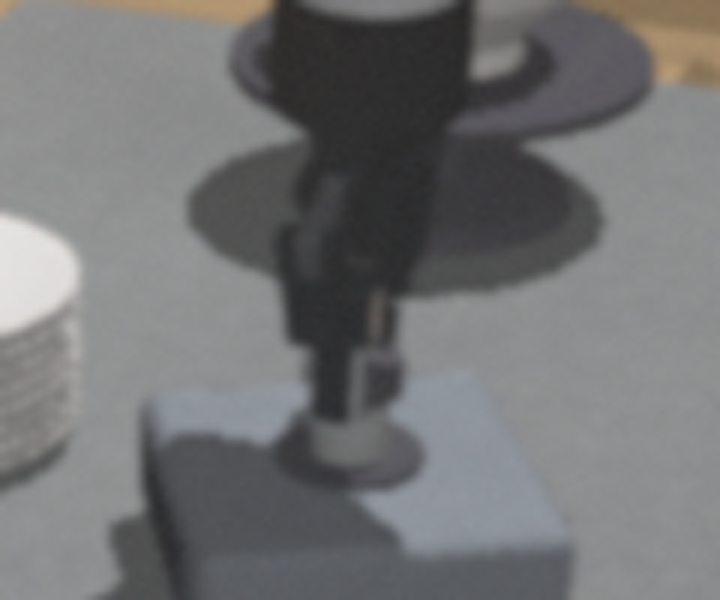

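```bash
python3 - <<'E'
from h import *
from cell import r,optics
x,y=.5329,-.1783
r.move_linear([x,y,.104],vel=.03)
q0=r.current_q().copy();b=r.current_torque()[2];print(r.current_contact_force().round(2),b)
a=0
import sys
while a<.7:
    a+=.1
    q=q0.copy();q[5]+=a;r.set_joints(q)
    m=[]
    for _ in range(3): m.append(r.current_torque()[2]);r.sleep(.02)
    print(round(a,2),r.current_t().__round__(2),np.round(m,3),r.current_effort()[5].round(3),r.current_contact_force().round(1),round(r.current_q()[5]-q0[5],3),r.current_opening().__round__(3))
    if np.mean(m)>.16: break
E
```

```text
[-1.94  2.04  5.24] 0.04691698719731904
0.1 22.83 [-0.093 -0.078 -0.053] 0.083 [-1.3  3.4  3. ] 0.097 0.414
0.2 23.13 [-0.056 -0.079 -0.101] 0.062 [-2.   2.2  2.9] 0.196 0.417
0.3 23.43 [-0.111 -0.149 -0.113] 0.059 [-1.3  1.2  3.1] 0.295 0.415
0.4 23.73 [-0.141 -0.073 -0.037] 0.058 [-1.5  1.4  3.4] 0.395 0.412
0.5 24.03 [-0.086 -0.08  -0.184] 0.058 [-1.3  1.   2.6] 0.495 0.418
0.6 24.33 [-0.098 -0.168 -0.105] 0.058 [-2.8  0.5  4.5] 0.595 0.415
0.7 24.63 [-0.052 -0.112 -0.094] 0.058 [-2.1 -0.4  3.2] 0.695 0.417
```

```bash
cat > turn.py <<'E'
from h import *
from cell import r
def meas(n=10):
    M=[];F=[];E=[]
    for _ in range(n): M.append(r.current_torque()[2]);E.append(r.current_effort()[5]);F.append(r.current_contact_force());r.sleep(.02)
    return np.mean(M),np.std(M)/n**.5,np.mean(E),np.mean(F,0)
def go(step,amax,lim,a0=-1.976,n=10):
    q0=r.current_q().copy();a=0
    while a<amax-1e-6:
        a+=step;q=q0.copy();q[5]+=a;r.set_joints(q)
        m,s,e,f=meas(n);qa=r.current_q()[5]
        print(f"{qa-a0:.3f} cmdlag {q[5]-qa:.4f} t{r.current_t():.2f} m{m:.3f}+-{s:.3f} eff{e:.3f} F{f.round(1)} op{r.current_opening():.3f}",flush=True)
        if abs(m)>lim: break
E
python3 - <<'E'
from turn import *
Rm=Ro.from_quat(r.current_ee_rot()).as_matrix();print("phi",np.degrees(np.arctan2(Rm[1,1],Rm[0,1])))
go(.08,.64,.15)
E
```

```text
phi 50.17201693065655
0.772 cmdlag 0.0025 t25.05 m-0.015+-0.021 eff0.057 F[-2.1 -0.2  4. ] op0.415
0.853 cmdlag 0.0020 t25.47 m-0.081+-0.014 eff0.055 F[-2.6 -0.6  4.1] op0.417
0.933 cmdlag 0.0020 t25.88 m-0.054+-0.017 eff0.054 F[-3.3 -0.9  4. ] op0.415
1.013 cmdlag 0.0019 t26.30 m-0.054+-0.019 eff0.054 F[-3.3 -1.5  4. ] op0.419
1.093 cmdlag 0.0019 t26.72 m-0.066+-0.018 eff0.055 F[-3.7 -1.8  4.2] op0.412
1.173 cmdlag 0.0019 t27.13 m-0.062+-0.016 eff0.055 F[-4.2 -2.4  4.8] op0.413
1.252 cmdlag 0.0026 t27.55 m-0.090+-0.013 eff-0.007 F[-4.5 -2.5  4.8] op0.417
1.332 cmdlag 0.0026 t27.97 m-0.094+-0.008 eff-0.018 F[-4.6 -2.5  4.9] op0.419
```

```bash
python3 - <<'E'
from turn import *
print(meas(15),r.current_t())
go(.04,.16,.17,n=12)
E
```

```text
(np.float64(-0.09351221291791499), np.float64(0.004969166611339292), np.float64(-0.09808429330587387), array([-4.43739409, -2.46006657,  4.72808964])) 28.2167
1.371 cmdlag 0.0013 t28.67 m-0.017+-0.013 eff-0.000 F[-4.2 -2.3  4.7] op0.416
1.411 cmdlag 0.0015 t29.12 m-0.083+-0.006 eff-0.048 F[-4.5 -2.2  4.8] op0.411
1.451 cmdlag 0.0013 t29.57 m-0.072+-0.007 eff-0.046 F[-4.7 -2.4  4.9] op0.415
1.491 cmdlag 0.0014 t30.02 m-0.068+-0.008 eff-0.036 F[-4.5 -2.2  4.9] op0.415
```

```bash
python3 - <<'E'
from turn import *
from cell import optics
q0=r.current_q().copy(); c=q0[5]
for k in range(2):
    c+=.02;q=q0.copy();q[5]=c;t0=r.current_t();r.set_joints(q);t1=r.current_t()
    S=[]
    for _ in range(12): S.append((r.current_torque()[2],r.current_effort()[5],c-r.current_q()[5],r.current_qvel()[5]));r.sleep(.01)
    print(round(t1-t0,3),r.current_t());print(np.round(np.array(S).T,3))
d=optics.get_image("side")
cv2.imwrite("pics/side7.png",cv2.resize(d["pixels"][130:230,330:450,::-1],(720,600),interpolation=2))
E
```

```text
0.25 30.3667
[[-0.052 -0.069 -0.058 -0.053 -0.024 -0.082 -0.032 -0.045 -0.053 -0.028
  -0.071 -0.046]
 [-0.003 -0.015 -0.025 -0.033 -0.04  -0.045 -0.049 -0.052 -0.055 -0.057
  -0.058 -0.06 ]
 [ 0.001  0.001  0.001  0.001  0.001  0.001  0.001  0.001  0.001  0.001
   0.001  0.001]
 [-0.004 -0.002 -0.005 -0.003  0.    -0.001 -0.002 -0.    -0.001 -0.
  -0.001  0.   ]]
0.25 30.7167
[[-0.011 -0.079 -0.006 -0.071 -0.036 -0.033 -0.047  0.019 -0.089 -0.038
  -0.124 -0.04 ]
 [ 0.006 -0.007 -0.017 -0.026 -0.033 -0.038 -0.043 -0.046 -0.049 -0.051
  -0.053 -0.054]
 [ 0.001  0.001  0.001  0.001  0.001  0.001  0.001  0.001  0.001  0.001
   0.001  0.001]
 [-0.003 -0.004 -0.005 -0.003 -0.     0.    -0.002 -0.001 -0.001  0.002
  -0.001 -0.001]]
```

View pics/side7.png

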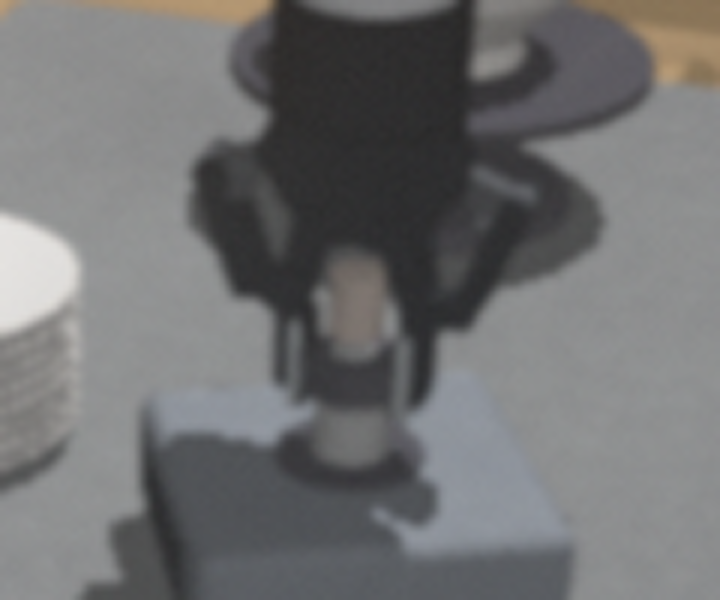

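```bash
cat >> turn.py <<'E'
def step(c,q0,n=20):
    q=q0.copy();q[5]=c;r.set_joints(q);M=[]
    for _ in range(n): r.sleep(.02);M.append(r.current_torque()[2])
    e=r.current_effort()[5];m=np.mean(M[4:])
    print(f"{c+1.976:.3f} lag{c-r.current_q()[5]:.4f} t{r.current_t():.2f} m{m:.3f}+-{np.std(M[4:])/n**.5:.3f} eff_end {e:.4f} op{r.current_opening():.3f} F{r.current_contact_force().round(1)}",flush=True)
    return m,e
E
python3 - <<'E'
from turn import *
q0=r.current_q().copy();c=q0[5]
for k in range(5):
    c+=.04;m,e=step(c,q0)
    if m>0.0 or e>0.0: break
E
```

```text
1.570 lag0.0014 t31.35 m-0.040+-0.007 eff_end -0.0483 op0.413 F[-4.2 -2.7  4.7]
1.610 lag0.0015 t31.93 m-0.042+-0.007 eff_end -0.0372 op0.414 F[-4.5 -2.9  5. ]
1.650 lag0.0015 t32.52 m-0.022+-0.009 eff_end -0.0260 op0.419 F[-4.6 -2.4  5.2]
1.690 lag0.0015 t33.10 m-0.025+-0.006 eff_end -0.0145 op0.415 F[-4.5 -1.9  5. ]
1.730 lag0.0015 t33.68 m-0.010+-0.007 eff_end -0.0029 op0.415 F[-5.9 -2.2  4.5]
```

```bash
python3 - <<'E'
from turn import *
q0=r.current_q().copy();c=q0[5]
for dc in (-.04,-.04,-.04,.04,.04,.04): c+=dc;step(c,q0,16)
E
```

```text
1.688 lag0.0002 t34.20 m0.187+-0.008 eff_end 0.1847 op0.419 F[-3.8 -2.6  5.1]
1.648 lag0.0001 t34.72 m0.160+-0.006 eff_end 0.1733 op0.415 F[-3.9 -3.6  5.3]
1.608 lag-0.0003 t35.23 m0.165+-0.009 eff_end 0.1620 op0.417 F[-4.1 -2.9  5. ]
1.648 lag-0.0005 t35.75 m-0.016+-0.007 eff_end -0.0259 op0.419 F[-4.9 -2.8  4.2]
1.688 lag-0.0005 t36.27 m-0.013+-0.006 eff_end -0.0143 op0.412 F[-3.9 -3.   4.4]
1.728 lag-0.0005 t36.78 m-0.001+-0.009 eff_end -0.0028 op0.416 F[-4.  -2.5  4.4]
```

```bash
python3 - <<'E'
from turn import *
q0=r.current_q().copy();c=q0[5]
for dc in (.04,.04,.03): c+=dc;step(c,q0,16)
E
```

```text
1.769 lag0.0006 t37.30 m0.006+-0.009 eff_end 0.0090 op0.410 F[-4.5 -2.1  3.9]
1.809 lag0.0006 t37.82 m0.016+-0.010 eff_end 0.0209 op0.413 F[-4.9 -2.8  4.7]
1.839 lag0.0006 t38.33 m0.041+-0.010 eff_end 0.0299 op0.416 F[-5.3 -3.5  5.4]
```

```bash
python3 - <<'E'
from turn import *
from cell import optics
r.set_gripper(.75,20)
print(r.current_opening(),r.current_contact_force().round(2),r.current_torque().round(3))
p=r.current_tool_pos();r.move_linear([p[0],p[1],.21],vel=.12)
r.move_linear([.46,-.10,.28],vel=.25)
r.sleep(.3);print(r.current_t(),r.current_contact_force().round(2))
out=[]
for n,(a,b,c,e) in (("side",(140,230,335,443)),("top",(225,330,385,490))):
    d=optics.get_image(n);np.savez(n+"9.npz",**d);out.append(cv2.resize(d["pixels"][a:b,c:e,::-1],(400,400 if n=="top" else 333),interpolation=2))
out[0]=cv2.copyMakeBorder(out[0],0,67,0,0,0)
cv2.imwrite("pics/end.png",np.hstack(out))
d=dict(np.load("side9.npz"));W=world(d)
for v in range(172,198,1):
    row=d["pixels"][v,376:404].astype(int).sum(1)//3; print(v,row)
d=dict(np.load("top9.npz"));W=world(d);m=np.zeros((480,640),bool);m[245:305,415:470]=1;m&=W[...,2]>.13
v,u=np.nonzero(m);P=W[m];print(len(u),P.mean(0),P.min(0),P.max(0))
E
```

```text
0.7499008391540501 [-0.07 -1.32  1.07] [-0.018  0.024 -0.027]
40.7167 [-0.42 -0.23 -0.24]
172 [ 80  79  79  78  79  80  79  79  79  82  88  95  99 100  97  91  87  82
  76  75  73  73  72  72  72  71  71  70]
173 [ 80  78  78  79  79  79  79  79  82  98 119 135 141 142 139 135 126 111
  91  79  77  77  76  77  75  75  75  76]
174 [ 78  79  79  80  80  79  78  79  92 125 157 174 177 178 178 174 169 151
 117  87  78  78  78  77  76  77  78  77]
175 [ 81  81  82  78  80  78  76  80  96 133 165 183 188 189 190 188 186 168
 130  93  79  77  77  77  77  77  76  77]
176 [101  99  98  96  88  81  82  80  88 113 142 162 174 177 176 176 172 152
 119  90  78  76  76  77  77  77  77  76]
177 [125 127 125 122 109 101 100  94  89  96 112 127 138 145 143 139 137 124
 102  84  76  77  76  78  78  76  78  78]
178 [137 138 137 136 131 127 127 119 104  96 100 108 114 119 118 117 115 109
  95  84  80  78  79  78  80  80  84  89]
179 [137 138 136 138 138 140 137 133 119 104 102 105 109 112 114 113 113 109
 104 100  98  98  99  98  99  99 107 113]
180 [138 137 137 139 138 139 139 135 124 107 103 106 110 1
[... 1499 characters left out ...]
42 140 128  95  66  57  56  58  62  65  66  66  65  65  65  66  63
  62  62  75 103 131 141 143 143 145 145]
194 [146 147 145 135 106  77  60  57  60  61  62  63  63  65  63  64  63  62
  61  66  84 114 134 143 145 146 147 146]
195 [147 147 147 142 126 104  77  62  58  62  64  62  64  64  63  62  61  62
  65  80 106 129 139 144 144 146 146 145]
196 [146 146 146 146 141 126  99  72  61  62  63  63  62  64  63  64  65  65
  77 101 126 139 142 143 143 143 144 144]
197 [146 146 145 148 146 136 111  85  73  72  72  71  69  71  72  72  71  76
  94 121 139 143 143 143 145 144 144 144]
1556 [ 0.50267136 -0.08037398  0.52824273] [ 0.48448028 -0.19039574  0.13455153] [0.542921   0.06936487 1.2229791 ]
```

View pics/end.png

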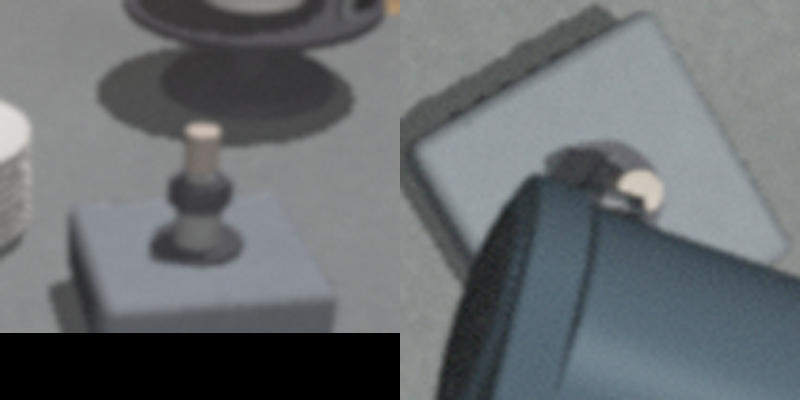

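```bash
python3 - <<'E'
from h import *
from cell import r,optics
r.move_linear([.40,.05,.30],vel=.3)
p=[.5329,-.1787]
for n,box in (("side5",(168,182,380,398)),("side9",(168,182,380,398))):
    d=dict(np.load(n+".npz"));a,b,c,e=box
    m=(d["pixels"][a:b,c:e].astype(int).sum(2)>3*130)&(np.abs(d["depth"][a:b,c:e]-1.11)<.04);v,u=np.nonzero(m)
    print(n,len(u),u.mean()+c,v.mean()+a,"pred z.142",proj(d,p+[.142]),ray(d,u.mean()+c,v.mean()+a,.142))
d=optics.get_image("top");W=world(d);m=np.zeros((480,640),bool);m[245:305,415:470]=1;m&=(W[...,2]>.13)&(W[...,2]<.16)
v,u=np.nonzero(m);print(len(u),W[m].mean(0),"ray",ray(d,u.mean(),v.mean(),.142),r.current_t())
t0=np.load("top0.npz")["pixels"].astype(int)
cv2.imwrite("pics/topend.png",d["pixels"][:,:,::-1])
E
```

```text
side5 21 390.23809523809524 175.42857142857142 pred z.142 [388.37391936 174.55620667] [ 0.52735654 -0.17574202  0.142     ]
side9 31 389.4193548387097 175.25806451612902 pred z.142 [388.37391936 174.55620667] [ 0.52941028 -0.17591492  0.142     ]
119 [ 0.53353286 -0.1790342   0.14064845] ray [ 0.53347997 -0.17873011  0.142     ] 41.5583
```

View pics/topend.png

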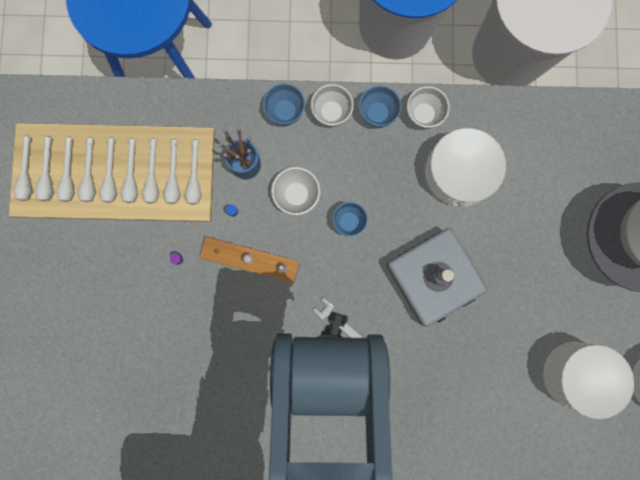

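```bash
python3 - <<'E'
from cell import r
r.hand_in();print(r.current_t())
E
```

```text
the job is handed in; nothing more can be done
the job is handed in; nothing more can be done
```

The cylindrical stone is in the collet, seated on the stop with the nut tightened to about the middle of the firm range. I handed the job in shortly after 41.6 s of the 72 s allowed; no verdict is reported.

- **Choosing the stone:** there were five candidates in the side view. They were the pale cylinder at (281,317), the ball at (308,298), the cone at (331,280), and the blue and purple look-alikes at (251,302) and (268,357). I took the pale flat-topped cylinder, in the rack's end hole, after checking it in an enlarged crop.
- **Seating:** the shank met the stop about 28 mm below the mouth. The highest push I read was about 9 N, against the limit of 25 N. I moved the hand sideways to relieve the side force before letting go.
- **Tightening:** I turned the nut about 1.84 rad clockwise in one grip; the load began to rise at around 1.35 rad. The torque at rest read negative at first, because the hand settles back after each step. A short back-and-forth test separated 0.10 N m of friction from the load. The final load was about 0.13 N m (firm is 0.08 to 0.17, overtight over 0.21).
- **Last checks:**
  - Seen from above, the head's centre lies within about 0.3 mm of the nut's centre as first measured, so the stone stands upright.
  - The head's top is at about 141 mm, as expected for a fully seated stone.
  - In the final top view the other stones and bystanders look unmoved; the arm hides part of the spanner.
  - The tool read no contact force.
- **Disagreements:**
  - The two cameras differed by about 4 mm in absolute position. They agreed on relative positions, so I worked from those.
  - The measured load rose by about 0.29 N m per rad, less than the 0.4 to 0.5 stated.
  - The grip in newtons could not be measured directly; I inferred it from the torque.

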